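# Lay out the slide-preparation station

### The arm

A 6-joint arm with a two-finger parallel gripper is mounted at the origin on a cart in front of the work surface, level with it; the furniture and walls round the work are solid. World frame = base frame: x ahead of the robot, y to its left, z up, the work surface at z = 0. Lengths are in m, angles in degrees, forces in N, time in s.
With the tool pointing down it reaches from about 0.3 to 0.825 m from the base axis. Payload 5.4 kg.
Tool frame: the origin (TCP) lies midway between the tips of the shut fingers; the grasp point (between the pads) lies 19 mm behind it; z points along the fingers, y is the line along which they close (so a half turn about z gives the same grasp; the last joint's range is limited). The gripper opens to 92 mm and grips with 3 to 60 N. Pads are 20 mm wide; open, the fingers measure 128 mm over their backs; the gripper's body (75 mm by 189 mm) begins 69 mm behind the grasp point.
Start: joints at [-84.918, 9.076, 91.501, -0, 79.423, -12.038], TCP at [0.169, -0.55, 0.215] pointing down, gripper open.
Joint ranges: [-166.64, 166.64], [-54.1, 131.32], [10.49, 154.53], [-73.88, 253.88], [9.74, 151.15], [-171.62, 171.62]. Speed limits (degrees/s): [147.25, 147.25, 180, 180, 180, 180].

### API

Orientations are given as a 3x3 rotation matrix whose columns are the frame's x, y, z axes.
In Python, from workcell import * gives the robot as it stands. Calls block until the motion is done:
- goto(position, orientation): joint-space move of the TCP to a pose.
- line_to(position, attitude=None, speed=0.15): straight line of the TCP; attitude=None keeps the orientation; speed is the mean speed in m/s.
- movej(angles): joint-space move.
- gripper_to(opening, grasp_force=None): opening from 0.0 (shut) to 1.0 (fully open); grasp_force is the grip in N (None keeps the last); returns when the fingers have stopped.
- dwell(seconds).
- solve_ik(position, orientation): joint angles nearest the present ones, or None.
- get_obs(): the state.
- capture(name): name is "side" or "top"; returns a dict with "frame" (480x640x3 uint8, red, green, blue), "K" (3x3 intrinsics, pixels), "R" (3x3) and "t" (3): a world point X has camera coordinates R X + t. Camera axes: x right, y down, z forward; pixel columns grow to the right and rows downward; lengths in m; the calibration is good to about 2 mm. A picture is of the moment at which its call begins. There is no depth.
A pose or a line that the arm cannot do raises IKError and nothing moves.
- sign_off(): hands the job in; it is judged then, once.
Trained networks look in a picture, given as the dict that the camera call returned (one of the last four; its "shot" number tells which), for a name from the list of things; names that differ only in an ending like _2 or _b are one class to them, and where a whole thing is asked for, a point or a joint stands for the part that bears it (a point fixed in the world has none). Each returns a list of dicts, best first, with "p" (0 to 1); they miss things now and then, are a little off and sometimes report something else, mostly with a low value. They report only what shows in the picture. A call takes as long as a camera call. They do not tell look-alikes from the thing itself.
- recognise(label, picture): "bbox" ([left, top, width, height] in pixels, round what is visible of it).
- pinpoint(label, picture): "at" ([column, row] in pixels: a listed point, or the origin of a listed thing).
The state is a dict: "time": time; "joint_positions": joint angles; "qd": joint speeds; "joint_efforts": joint torques, N m; "position": TCP position; "tcp_rot": TCP orientation; "force": force on the tool from outside, world axes, zero at the start; "wrist_torque": the same for the moment, N m; "finger_gap": opening from 0.0 (shut) to 1.0 (fully open); "finger_force": force on a finger pad.
Only numpy, scipy, OpenCV 4.12 (cv2) and the standard library are available. Lean on these libraries where they do the work, as an engineer would, in place of code of your own. Each camera call takes 0.05 s, during which the arm holds its last target. There are 200 camera calls.

### The job

Lay out the slide-preparation station in front of the large centrifuge. Lay the slide carton flat in the oblong tray, centred and lengthwise along it, and then lay the culture dish flat on top of the carton, centred on it; stand the sample cup upright in the middle of the round drip dish, and stand the large dropper bottle upright on the bench between the dish and the tray, half-way and in line with their centres. Leave the tub and the small upright carton where they are.

Things in the scene. Friction and masses are not known exactly. Their poses are not given: they have to be found in the camera images.
- drip_dish: Target. Round shallow grey plastic drip dish, 92 mm across, rim 5 mm high, fixed to the bench in front of the large centrifuge. Origin at the centre of its underside; its flat inner floor is 2.5 mm above the bench and 86 mm across. Its yaw has no meaning. Its centre and that of the slide tray are always 210 mm apart; which of the two is on the left varies. The centrifuge behind them is 145 mm high; its front is about 0.1 m behind their centres.
- slide_tray: Target. Oblong shallow grey plastic tray, 60 x 110 mm outside, walls 3 mm thick and 5 mm high, fixed to the bench in front of the large centrifuge. Origin at the centre of its underside; its y axis runs along its 110 mm length. Inner floor 54 x 104 mm, 2.5 mm above the bench; too narrow for fingers to go down into it beside the slide carton.
- slide_box_c (a point): Oblong white carton of microscope slides, 31 x 80 x 30 mm (x, y, z), lying flat on the bench, 0.22 kg as built. The point is its centre, 15 mm above its underside; its y axis runs along its 80 mm length, z up. Grasp it across its 31 mm width.
- culture_dish_c (a point): Round flat culture (petri) dish, clear rim with a dark disc inside, about 60 mm across where the fingers hold it (63 mm over the rim), 12 to 14 mm high, 0.02 kg. The point is its centre, 6 mm above its underside; its z axis points up. Light and rigid.
- cup_c (a point): Closed sample cup with a plain wide lid, 51 mm across the lid, 44 mm across the body just under it, 63 mm high, 0.03 kg. The point is on its axis, 31.5 mm above its underside; its z axis points up. The lid is fixed and takes the top 11 mm.
- stain_bottle_c (a point): Dropper bottle with a pointed cap, the largest one: 37 mm across, 84 mm high, 0.06 kg, standing among the other loose things at the front. Two smaller dropper bottles at the back by the wall are not it. The point is on its axis, 42 mm above its underside; the straight body reaches up to 67 mm; its z axis points up.
- strip_tub_c (a point): Bystander, to be left alone: tall round tub with a push lid, 48 x 44 x 107 mm, loose, at the front left. The point is on its axis, half-way up.
- tip_carton_c (a point): Bystander, to be left alone: small upright carton, 41 x 55 x 60 mm, loose, further back beside the centrifuge. The point is its centre.
Things that resemble listed ones, but are neither listed nor needed, are in the scene too. What is shaped like the part that bears stain_bottle_c but purple is not meant.

How it is judged:
By the outcome, as a careful person would: the job done as asked, in the order asked, and still so for the second after the job is handed in, with the robot touching nothing.
It also fails if it takes over 115 s, if anything falls off the work surface, if the arm or the gripper's body presses on something with over 40 N, if the wrist force passes 120 N, or if a joint passes its speed limit or range.

## Working session

There is one attempt and no reset: what is moved stays moved. The work goes in short steps, each a Python script; the robot and the scene stay as the last script left them, time stands still between calls to the robot, and variables do not carry over. Pictures are saved under pics/ and viewed, at most 14 in all, crops included, and the job is handed in when it is done.

```bash
mkdir -p pics; ls
cat > h.py <<'E'
from workcell import *
import numpy as np, cv2
def save(p,n,crop=None,s=1):
    f=p["frame"][:,:,::-1]
    if crop: l,t,w,h=crop; f=f[t:t+h,l:l+w]
    if s!=1: f=cv2.resize(f,None,fx=s,fy=s,interpolation=cv2.INTER_CUBIC)
    cv2.imwrite("pics/"+n,f)
def ray(p,uv):
    K,R,t=map(np.array,(p["K"],p["R"],p["t"]))
    return -R.T@t, R.T@np.linalg.inv(K)@np.array([uv[0],uv[1],1.])
def at_z(p,uv,z):
    c,d=ray(p,uv); return c+d*(z-c[2])/d[2]
def proj(p,X):
    c=np.array(p["R"])@np.array(X)+np.array(p["t"]); c=np.array(p["K"])@c; return c[:2]/c[2]
def tri(a,ua,b,ub):
    c1,d1=ray(a,ua);c2,d2=ray(b,ub);d1/=np.linalg.norm(d1);d2/=np.linalg.norm(d2)
    s=np.linalg.lstsq(np.c_[d1,-d2],c2-c1,rcond=None)[0]
    p1=c1+s[0]*d1;p2=c2+s[1]*d2
    return (p1+p2)/2,np.linalg.norm(p1-p2)
Z={"drip_dish":0,"slide_tray":0,"slide_box_c":.015,"culture_dish_c":.006,"cup_c":.0315,"stain_bottle_c":.042,"strip_tub_c":.0535,"tip_carton_c":.03}
E
cat > a.py <<'E'
from h import *
T=capture("top");S=capture("side")
save(T,"top0.png");save(S,"side0.png")
print("camT",ray(T,(320,240))[0].round(3),"camS",ray(S,(320,240))[0].round(3))
for n,z in Z.items():
    for nm,p in(("T",T),("S",S)):
        for d in pinpoint(n,p)[:4]: print(n,nm,round(d["p"],2),np.round(d["at"],1),at_z(p,d["at"],z)[:2].round(4))
E
python3 a.py
```

```text
pics
camT [ 4.46e-01 -1.00e-03  1.26e+00] camS [-0.04   0.828  0.583]
drip_dish T 0.93 [354.8 294.5] [ 0.4362 -0.0836]
drip_dish S 0.6 [387.7 266.3] [ 0.4295 -0.0881]
slide_tray T 0.66 [198.6 320.7] [0.3637 0.3142]
slide_tray T 0.55 [436.8 301.2] [ 0.4224 -0.2921]
slide_tray S 0.65 [422.2 235.8] [ 0.4369 -0.2854]
slide_box_c T 0.78 [280.2 236. ] [0.5823 0.1092]
slide_box_c S 0.9 [283.2 276.3] [0.5796 0.1142]
culture_dish_c T 0.77 [297.2 288.6] [0.449  0.0636]
culture_dish_c S 0.66 [346.1 286.7] [0.4526 0.0539]
cup_c T 0.79 [245.8 289.8] [0.444  0.1909]
cup_c S 0.62 [308.  304.3] [0.4546 0.1868]
stain_bottle_c T 0.71 [245.  214.9] [0.6316 0.1968]
stain_bottle_c T 0.58 [295.9 181.6] [0.7185 0.0701]
stain_bottle_c S 0.94 [239.7 270.8] [0.6391 0.1869]
stain_bottle_c S 0.74 [252.9 242.3] [0.7086 0.0716]
strip_tub_c T 0.88 [200.5 320.1] [0.3687 0.2962]
strip_tub_c S 0.93 [307.5 337.2] [0.3753 0.2913]
tip_carton_c T 0.59 [262.3 174. ] [0.74   0.1574]
tip_carton_c T 0.22 [353.3 295. ] [ 0.4352 -0.0779]
tip_carton_c S 0.67 [220.2 255.5] [0.7393 0.1497]
```

View pics/top0.png

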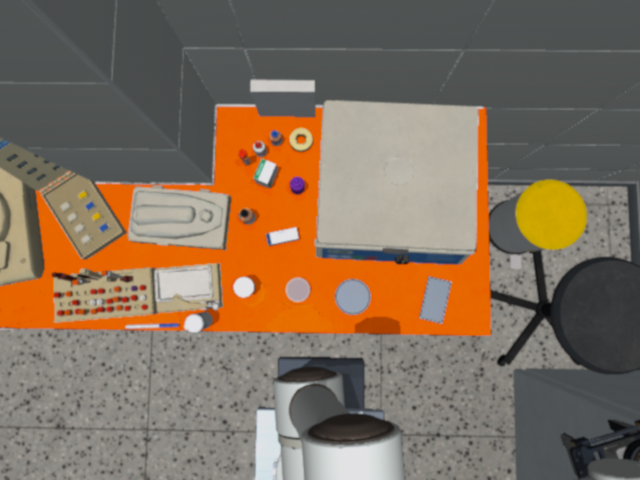

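View pics/side0.png

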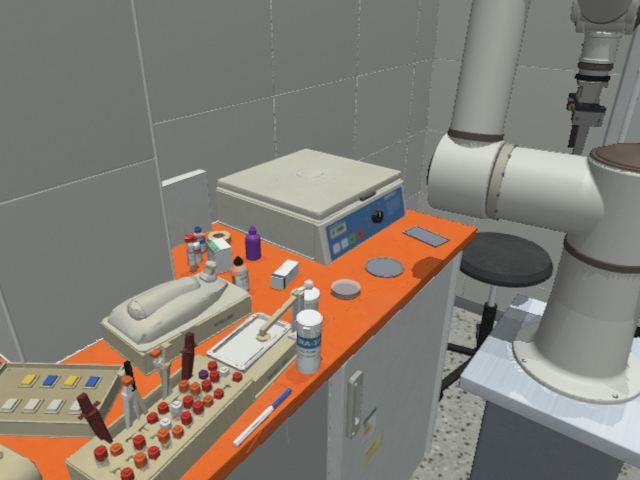

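Top view: the loose dropper bottle is at (247,215). The purple look-alike at (297,185) and the small bottles at (259,147) and (275,137) are not it. The other points are the carton at (283,236), culture dish (297,290), cup (245,288), drip dish (352,296), tray (435,300), tub (195,322) and tip carton (265,173). Next I check this in a close crop and refine by segmentation.

```bash
cat > b.py <<'E'
from h import *
T=capture("top");S=capture("side")
a=cv2.resize(T["frame"][125:340,180:460],None,fx=2.8,fy=2.8,interpolation=cv2.INTER_CUBIC)[:,:,::-1]
cv2.imwrite("pics/c1.png",a[:600,:800])
save(S,"c2.png",(180,190,280,200),2.8)
def mask(p,box):
    l,t,w,h=box; hsv=cv2.cvtColor(p["frame"],cv2.COLOR_RGB2HSV)
    m=((hsv[...,0]<16)&(hsv[...,1]>190)&(hsv[...,2]>90)).astype(np.uint8)
    m=1-m; z=np.zeros_like(m); z[t:t+h,l:l+w]=m[t:t+h,l:l+w]
    n,lab,st,c=cv2.connectedComponentsWithStats(z); k=1+np.argmax(st[1:,4])
    return (lab==k).astype(np.uint8),st[k],c[k]
B={"box":(262,222,42,28),"dish":(280,270,35,36),"cup":(229,272,32,30),"bottle":(233,203,26,22),"drip":(330,272,45,46),"tray":(415,268,42,62)}
zt={"box":.03,"dish":.012,"cup":.063,"bottle":.06,"drip":.005,"tray":.005}
for n,b in B.items():
    m,st,c=mask(T,b)
    pts=np.argwhere(m)[:,::-1].astype(float)
    # rectify to the plane z and fit
    w=np.array([at_z(T,u,zt[n])[:2] for u in pts],np.float32)
    r=cv2.minAreaRect(w*1000)
    print(n,st,c.round(1),"cen",w.mean(0).round(4),"rect",np.round(r[0],1),np.round(r[1],1),round(r[2],1))
    M=w-w.mean(0); e,v=np.linalg.eigh(M.T@M); print("   yaw long",round(np.degrees(np.arctan2(v[1,1],v[0,1])),1))
B={"drip":(360,252,48,30),"tray":(398,220,54,30),"dish":(326,274,38,30),"box":(264,254,40,40)}
for n,b in B.items():
    m,st,c=mask(S,b); pts=np.argwhere(m)[:,::-1].astype(float)
    w=np.array([at_z(S,u,zt[n])[:2] for u in pts],np.float32)
    print("S",n,st,"cen",w.mean(0).round(4),np.round(cv2.minAreaRect(w*1000),1) if 0 else cv2.minAreaRect(w*1000))
E
python3 b.py
```

```text
box [265 226  35  20 479] [282.1 235.9] cen [0.5811 0.1031] rect [581.2 103.5] [37.  84.4] 12.3
   yaw long 102.6
dish [285 277  26  26 540] [297.4 289.4] cen [0.447  0.0627] rect [446.8  62.5] [63.1 63.5] 0.9
   yaw long 166.8
cup [232 276  24  23 412] [243.4 286.7] cen [0.4515 0.1921] rect [452.  191.8] [52.1 54.8] 46.2
   yaw long 112.4
bottle [238 208  18  17 221] [246.8 215.9] cen [0.6264 0.1892] rect [626.3 188.8] [42.7 35.1] 46.4
   yaw long 51.2
drip [ 334  278   38   38 1102] [352.4 296.4] cen [ 0.4314 -0.0772] rect [431.3 -77.4] [92.8 93.6] 45.6
   yaw long 132.9
tray [ 419  276   34   49 1138] [435.1 299.8] cen [ 0.4262 -0.2868] rect [ 426.4 -286.6] [ 64.3 113.2] 77.1
   yaw long 167.2
S drip [364 256  41  22 711] cen [ 0.432  -0.0746] ((432.5805969238281, -76.01234436035156), (94.77497100830078, 98.17483520507812), 37.18843460083008)
S tray [401 225  49  23 576] cen [ 0.426  -0.2824] ((427.456787109375, -283.9195861816406), (75.07759857177734, 121.52071380615234), 77.39610290527344)
S dish [330 278  31  26 571] cen [0.4451 0.0687] ((443.066650390625, 73.70329284667969), (64.56654357910156, 98.12430572509766), 32.23738479614258)
S box [270 259  30  32 652] cen [0.5668 0.1238] ((567.4559326171875, 120.60871124267578), (54.57732391357422, 127.16570281982422), 13.41799545288086)
```

View pics/c1.png

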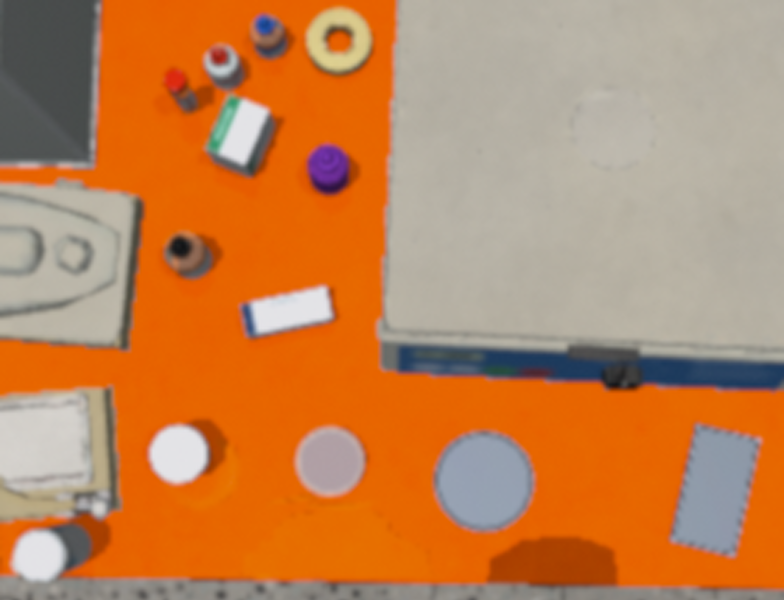

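View pics/c2.png

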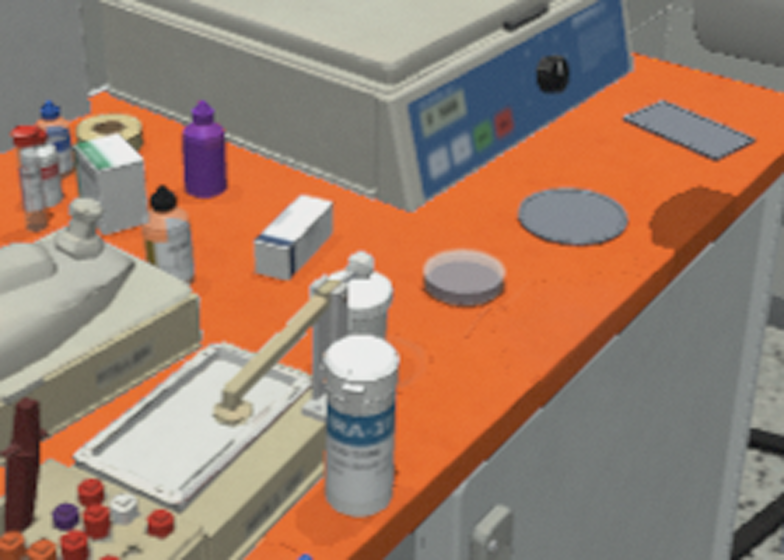

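Top crop: the dropper bottle with the black tip (187,252) is the only large, non-purple loose one, so that is my choice; purple is at (328,168) and the small ones at (222,65), (268,33) and (178,90). The side crop agrees: bottle (168,235), cup partly hidden at (365,310). Now a silhouette model fit.

```bash
cat > fit.py <<'E'
from h import *
from scipy.optimize import minimize
def mask(p,box):
    l,t,w,h=box; hsv=cv2.cvtColor(p["frame"],cv2.COLOR_RGB2HSV)
    m=1-((hsv[...,0]<16)&(hsv[...,1]>190)&(hsv[...,2]>90)).astype(np.uint8)
    z=np.zeros_like(m); z[t:t+h,l:l+w]=m[t:t+h,l:l+w]
    n,lab,st,c=cv2.connectedComponentsWithStats(z); k=1+np.argmax(st[1:,4])
    return (lab==k).astype(np.uint8)
def cyl(*rz):
    a=np.linspace(0,2*np.pi,40)
    return np.vstack([np.c_[r*np.cos(a),r*np.sin(a),0*a+z] for r,z in rz])
def box(x,y,z): return np.array([[i*x/2,j*y/2,k] for i in(-1,1) for j in(-1,1) for k in(0,z)])
MOD={"box":box(.031,.08,.03),"dish":cyl((.0315,0),(.0315,.013)),"cup":cyl((.02,0),(.022,.052),(.0255,.052),(.0255,.063)),
 "bottle":cyl((.0185,0),(.0185,.067),(.004,.084)),"drip":cyl((.046,0),(.046,.005)),"tray":box(.06,.11,.005)}
def iou(views,pts,q,z0=0):
    c,s=np.cos(q[2]),np.sin(q[2]); X=pts@np.array([[c,s,0],[-s,c,0],[0,0,1]])+[q[0],q[1],z0]
    r=0
    for p,m,(l,t,w,h) in views:
        uv=np.array([proj(p,x) for x in X]); F=8
        hull=cv2.convexHull(((uv+.5-[l,t])*F-.5).astype(np.float32))
        im=np.zeros((h*F,w*F),np.uint8); cv2.fillConvexPoly(im,np.round(hull*16).astype(np.int32),1,shift=4)
        im=cv2.resize(im.astype(np.float32),(w,h),interpolation=cv2.INTER_AREA); mm=m[t:t+h,l:l+w]
        r+=np.minimum(im,mm).sum()/np.maximum(im,mm).sum()
    return r/len(views)
def fit(n,vb,q0,z0=0):
    views=[(p,mask(p,b),b) for p,b in vb]
    f=lambda q:-iou(views,MOD[n],[q[0],q[1],q[2]*10],z0)
    q0=np.array([q0[0],q0[1],q0[2]/10]); sx=np.vstack([q0]+[q0+d for d in np.diag([.008,.008,.01])])
    r=minimize(f,q0,method="Nelder-Mead",options=dict(initial_simplex=sx,xatol=1e-5,fatol=1e-5))
    return np.r_[r.x[:2],np.degrees(r.x[2]*10)].round(4),round(-r.fun,3)
E
cat > c.py <<'E'
from fit import *
T=capture("top");S=capture("side")
R=np.radians
J={"box":((262,222,42,28),(264,254,40,40),(.582,.106,R(12.5))),"dish":((280,270,35,36),(326,274,38,30),(.447,.063,0)),
"cup":((229,272,32,30),None,(.45,.19,0)),"bottle":((233,203,26,22),(228,252,24,44),(.63,.19,0)),
"drip":((330,272,45,46),(360,252,48,30),(.432,-.076,0)),"tray":((415,268,42,62),(398,220,54,30),(.4264,-.285,R(-103)))}
for n,(bt,bs,q) in J.items():
    print(n,"T",*fit(n,[(T,bt)],q),*(("S",*fit(n,[(S,bs)],q),"TS",*fit(n,[(T,bt),(S,bs)],q)) if bs else ()))
E
python3 c.py
```

```text
box T [ 0.5825  0.1047 12.82  ] 0.904 S [ 0.583   0.1046 11.0187] 0.931 TS [ 0.5825  0.1048 11.4824] 0.914
dish T [0.4471 0.0631 4.0314] 0.912 S [0.4504 0.0604 3.8509] 0.899 TS [0.4485 0.0623 2.7826] 0.894
cup T [0.4513 0.1935 4.229 ] 0.883
bottle T [0.629  0.1923 3.2511] 0.886 S [0.6291 0.2002 2.517 ] 0.783 TS [ 0.6316  0.1945 -2.9535] 0.793
drip T [ 0.4313 -0.0773  1.7294] 0.943 S [ 0.4345 -0.0793  2.0507] 0.952 TS [ 0.4331 -0.0781  1.0008] 0.936
tray T [   0.4263   -0.2871 -102.9687] 0.937 S [   0.4291   -0.2873 -102.8456] 0.891 TS [   0.4269   -0.2871 -102.9837] 0.912
```

```bash
cat > pp.py <<'E'
from h import *
HI=.27
def rot(a):
    a=np.radians(a); y=np.array([np.cos(a),np.sin(a),0]); z=np.array([0,0,-1.]); return np.c_[np.cross(y,z),y,z]
def best(P,a):
    q0=np.array(get_obs()["joint_positions"]); o=[]
    for b in (a,a+180,a-180):
        q=solve_ik(P,rot(b))
        if q is not None: o.append((np.abs(np.array(q)-q0).max(),b))
    return rot(min(o)[1])
def rep(s):
    o=get_obs(); print(s,"t",round(o["time"],2),"pos",np.round(o["position"],4),"gap mm",round(o["finger_gap"]*92,1),"pad",np.round(o["finger_force"],1),"F",np.round(o["force"],1),"j6",round(o["joint_positions"][5]))
def over(xy,a,z=HI):
    P=[*xy,z]; goto(P,best(P,a))
def pick(xy,a,z,open_mm,N):
    over(xy,a); gripper_to(open_mm/92); line_to([*xy,z+.04],speed=.25); line_to([*xy,z],speed=.08); rep("down")
    gripper_to(0,N); rep("grip"); line_to([*xy,z+.03],speed=.08); line_to([*xy,HI],speed=.25); rep("up")
def place(xy,a,z,open_mm):
    over(xy,a); line_to([*xy,z+.04],speed=.25); line_to([*xy,z],speed=.05); dwell(.3); rep("down")
    gripper_to(open_mm/92); dwell(.2); rep("open"); line_to([*xy,z+.04],speed=.08); line_to([*xy,HI],speed=.3)
E
python3 - <<'E'
from pp import *
over((.42,-.12),90)
rep("way")
pick((.5826,.1047),12,.007,60,30)
T=capture("top");S=capture("side");save(S,"s1.png",(150,60,400,300),2)
E
```

```text
way t 2.92 pos [ 0.42   -0.1206  0.2699] gap mm 91.8 pad 0.0 F [ 0.6 -0.9  0.7] j6 58
down t 6.38 pos [0.5826 0.1047 0.0068] gap mm 60.3 pad 0.0 F [0.6 0.4 1. ] j6 -13
grip t 6.94 pos [0.5829 0.1047 0.0073] gap mm 30.0 pad 30.0 F [ 0.1 -0.1  1.5] j6 -13
up t 8.55 pos [0.5816 0.1047 0.2678] gap mm 29.5 pad 30.0 F [-0.3 -0.9 -2.9] j6 -13
```

View pics/s1.png

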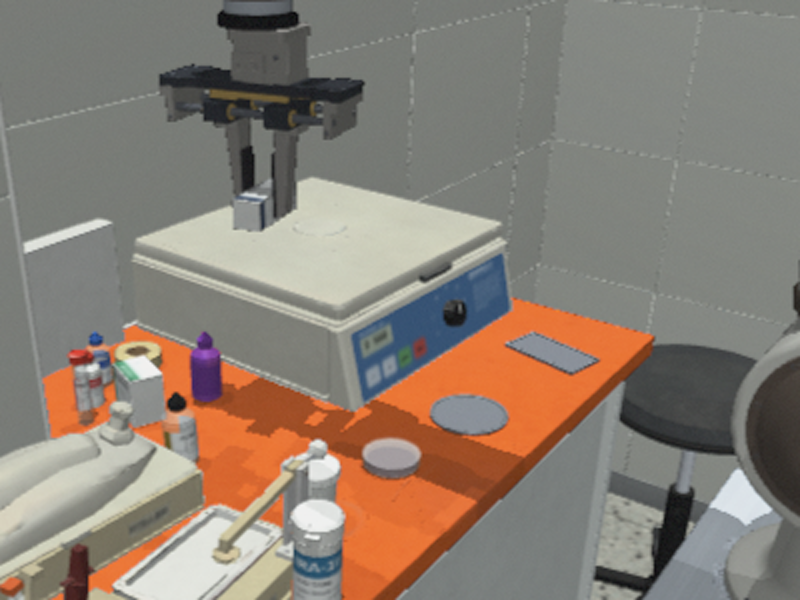

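The carton is held level between the fingers at (255,210), and the gripper body's long axis lies along the closing line. Placing it, then picking the dish.

Run:
```python
from pp import *
from fit import *
place((.4275,-.2872),77,.0108,60)
over((.4,.07),77)
T=capture("top");S=capture("side");save(T,"t2.png",(360,220,130,110),6)
save(S,"s2.png",(340,170,160,120),5)
np.save("x.npy",0)
for p,nm in((T,"T"),(S,"S")):
    print(nm,[(round(d["p"],2),at_z(p,d["at"],.0175)[:2].round(4)) for d in pinpoint("slide_box_c",p)[:2]])
# white top
for p,nm,b in((T,"T",(410,265,50,65)),(S,"S",(390,205,65,50))):
    l,t,w,h=b; g=cv2.cvtColor(p["frame"],cv2.COLOR_RGB2HSV)[t:t+h,l:l+w]
    m=(g[...,1]<25)&(g[...,2]>190); pts=np.argwhere(m)[:,::-1]+[l,t]
    W=np.array([at_z(p,u,.0325)[:2] for u in pts],np.float32); print(nm,len(pts),cv2.minAreaRect(W*1000) if len(pts)>5 else "")
rep("end")
```

```text
down t 12.48 pos [ 0.4276 -0.2873  0.0109] gap mm 29.6 pad 30.0 F [-0.6  0.  -2.8] j6 56
open t 13.29 pos [ 0.4275 -0.2872  0.0108] gap mm 59.7 pad 0.0 F [0.4 0.  0.5] j6 56
T [(0.88, array([ 0.4148, -0.2889]))]
S [(0.81, array([ 0.4292, -0.2831]))]
T 332 ((417.3038635253906, -284.6116638183594), (29.297006607055664, 68.01879119873047), 77.4149398803711)
S 121 ((420.216552734375, -282.5954895019531), (26.91507911682129, 68.83499145507812), 77.6849365234375)
end t 16.37 pos [0.4003 0.0693 0.27  ] gap mm 60.0 pad 0.0 F [ 0.1  0.1 -0.1] j6 96
```

View pics/t2.png

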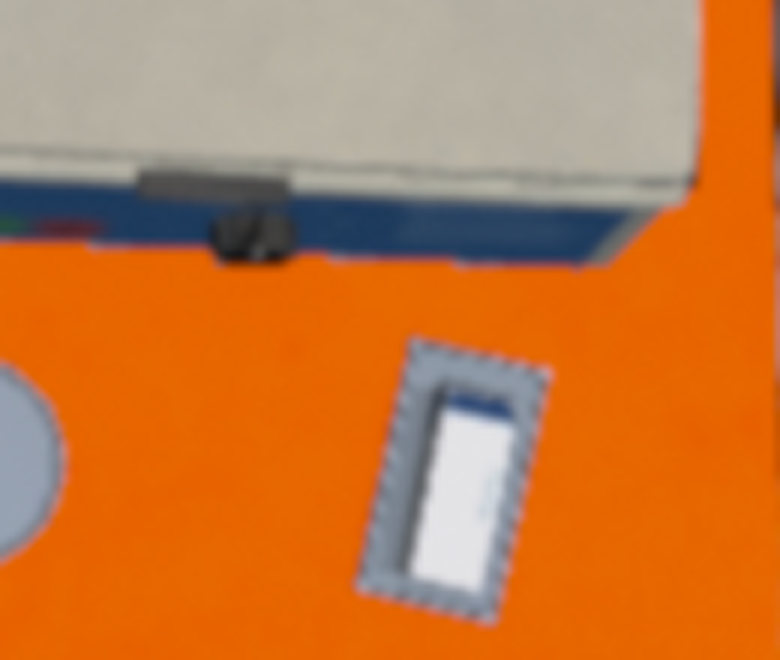

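View pics/s2.png

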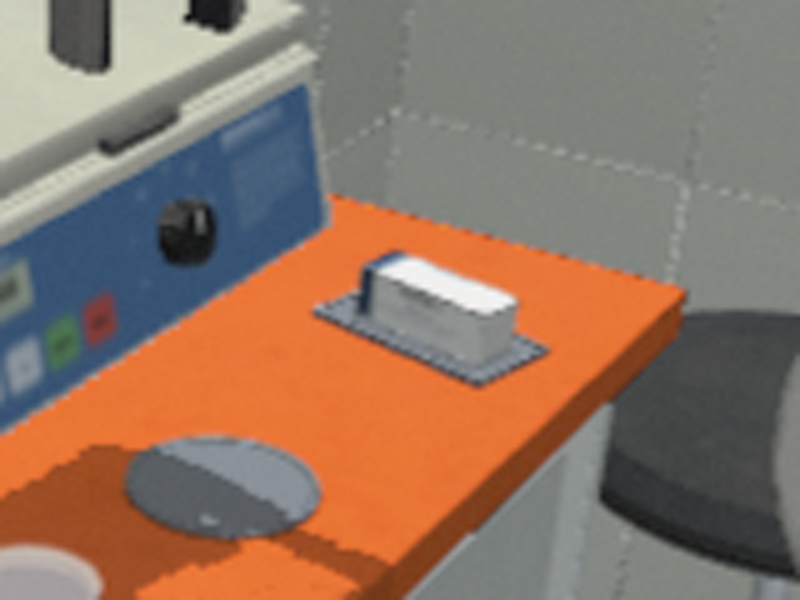

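The carton lies in the tray with its yaw matching. In the top crop its top face runs from about (478,388) to (447,588), against tray corners (412,340), (552,372), (360,588) and (495,622). Checking the lengthwise centring with numbers.

Run:
```python
from pp import *
T=capture("top");S=capture("side")
def c(uv,o,s): return (np.array(uv)+.5)/s-.5+o
o=np.array([360,220])
e=[at_z(T,c(u,o,6),.0325)[:2] for u in((478,388),(447,588))]
t=[at_z(T,c(u,o,6),.005)[:2] for u in((412,340),(552,372),(360,588),(495,622))]
print("T box",np.mean(e,0),np.linalg.norm(e[0]-e[1]),"tray",np.mean(t,0))
o=np.array([340,170])
e=[at_z(S,c(u,o,5),.0325)[:2] for u in((363,265),(393,252),(517,300),(485,318))]
t=[at_z(S,c(u,o,5),.005)[:2] for u in((314,309),(362,290),(548,350),(480,384))]
print("S box",np.mean(e,0),"tray",np.mean(t,0))
# where would a correctly-centred box's top-face corners project
for P,oo,s in((T,np.array([360,220]),6),(S,o,5)):
    for y0 in(0,):
        d=np.array([.9744,-.2250]);n=np.array([.225,.9744]);C=np.array([.4275,-.2872])
        print([((proj(P,[*(C+i*.04*d+j*.0155*n),.0325])-oo+.5)*s-.5).round() for i in(1,-1) for j in(1,-1)])if 0 else print([tuple(((proj(P,[*(C+i*.04*d+j*.0155*n),.0325])-oo+.5)*s-.5).round()) for i in(1,-1) for j in(1,-1)])
```

```text
T box [ 0.42388566 -0.2842658 ] 0.08335399550757246 tray [ 0.42656376 -0.28737741]
S box [ 0.42475584 -0.2824924 ] tray [ 0.42754687 -0.27802726]
[(np.float64(454.0), np.float64(376.0)), (np.float64(527.0), np.float64(394.0)), (np.float64(412.0), np.float64(565.0)), (np.float64(486.0), np.float64(583.0))]
[(np.float64(358.0), np.float64(262.0)), (np.float64(396.0), np.float64(246.0)), (np.float64(481.0), np.float64(313.0)), (np.float64(519.0), np.float64(296.0))]
```

The carton sits about 3 mm toward the robot along the tray. There is plenty of time, so I'll nudge it and then pick the dish.

Run:
```python
from pp import *
C=np.array([.4275,-.2872]); d=np.array([.9744,-.2250])
over(C,77); line_to([*C,.05],speed=.25); line_to([*C,.0105],speed=.08)
gripper_to(0,30); rep("grip"); line_to([*C,.0145],speed=.05); E=C+.003*d; line_to([*E,.0145],speed=.05); line_to([*E,.0105],speed=.03); dwell(.2)
gripper_to(60/92); rep("open"); line_to([*E,.06],speed=.1); line_to([*E,.27],speed=.3)
pick((.4482,.0625),77,.0025,86,8)
T=capture("top");S=capture("side");save(S,"s3.png",(200,60,260,230),2.6)
m=[]
l,t,w,h=410,265,50,65; g=cv2.cvtColor(T["frame"],cv2.COLOR_RGB2HSV)[t:t+h,l:l+w]
pts=np.argwhere((g[...,1]<25)&(g[...,2]>190))[:,::-1]+[l,t]
W=np.array([at_z(T,u,.0325)[:2] for u in pts],np.float32); print(len(pts),cv2.minAreaRect(W*1000))
```

```text
grip t 20.04 pos [ 0.4276 -0.2874  0.0108] gap mm 30.0 pad 29.9 F [ 0.3 -0.3  1.1] j6 56
open t 21.63 pos [ 0.4304 -0.2879  0.0105] gap mm 60.2 pad 0.0 F [-0.2  0.1 -0.7] j6 56
down t 26.71 pos [0.4485 0.0625 0.0028] gap mm 86.0 pad 0.0 F [0.1 0.  0.8] j6 96
grip t 27.24 pos [0.4484 0.0625 0.0027] gap mm 57.2 pad 8.0 F [-0.7  0.7  2. ] j6 96
up t 28.87 pos [0.4473 0.0626 0.2682] gap mm 57.6 pad 8.0 F [-0.7 -0.7 -1.6] j6 96
332 ((420.4428405761719, -285.49993896484375), (29.663043975830078, 68.41362762451172), 77.4149398803711)
```

View pics/s3.png

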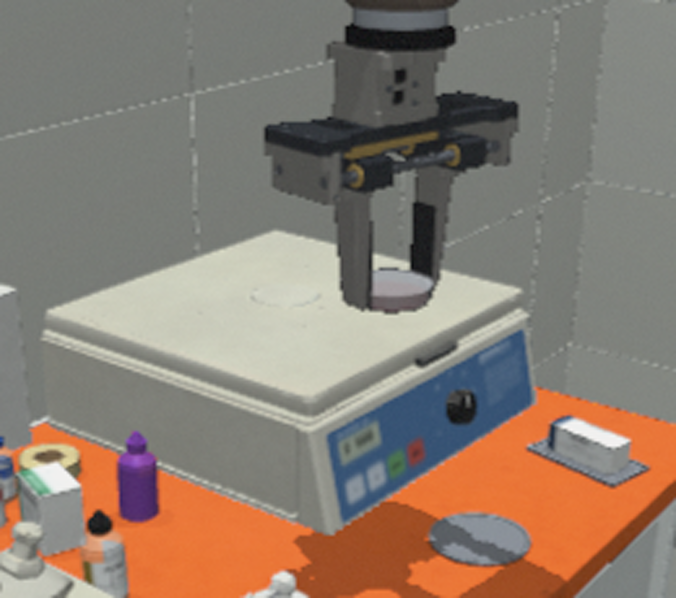

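The dish is held level at (400,290), and the carton has shifted 3 mm to centre. Placing the dish.

Run:
```python
from pp import *
from fit import *
place((.4275,-.2872),77,.036,84)
over((.45,.193),60)
T=capture("top");S=capture("side");save(T,"t4.png",(390,250,80,80),7);save(S,"s4.png",(380,190,100,70),7)
for p,nm in((T,"T"),(S,"S")):
    for n,z in(("culture_dish_c",.0385),("slide_box_c",.0175),("slide_tray",0)):
        print(nm,n,[(round(d["p"],2),at_z(p,d["at"],z)[:2].round(4)) for d in pinpoint(n,p)[:2]])
ims=[cv2.imread("pics/t4.png"),cv2.resize(cv2.imread("pics/s4.png"),None,fx=.32,fy=.32)]
R=lambda d,C,hx,hy,z:[[*(C+i*hx*np.array([.9744,-.225])+j*hy*np.array([.225,.9744])),z] for i,j in((1,1),(1,-1),(-1,-1),(-1,1))]
C=np.array([.4275,-.2872])
# outline of ideal dish rim (z=.0455, r=.0315)
print("ideal rim extents T",[np.round(f([(proj(T,[C[0]+.0315*np.cos(a),C[1]+.0315*np.sin(a),.0455])-[390,250]+.5)*7-.5 for a in np.linspace(0,6.28,60)],0)) for f in (np.min,np.max)])
print("ideal rim extents S",[np.round(f([(proj(S,[C[0]+.0315*np.cos(a),C[1]+.0315*np.sin(a),.0455])-[380,190]+.5)*7-.5 for a in np.linspace(0,6.28,60)],0)) for f in (np.min,np.max)])
```

```text
down t 32.46 pos [ 0.4275 -0.2872  0.036 ] gap mm 57.0 pad 8.0 F [ 0.6  0.3 -0.7] j6 56
open t 33.22 pos [ 0.4275 -0.2872  0.036 ] gap mm 83.8 pad 0.0 F [-0.  -0.5 -0.4] j6 56
T culture_dish_c [(0.9, array([ 0.4222, -0.2815]))]
T slide_box_c [(0.46, array([ 0.4209, -0.2805]))]
T slide_tray [(0.87, array([ 0.4262, -0.2873]))]
S culture_dish_c [(0.71, array([ 0.4401, -0.2937]))]
S slide_box_c [(0.52, array([ 0.4245, -0.292 ]))]
S slide_tray [(0.46, array([ 0.4242, -0.2765]))]
ideal rim extents T [array([256., 259.]), array([437., 440.])]
ideal rim extents S [array([250., 184.]), array([423., 255.])]
```

View pics/t4.png

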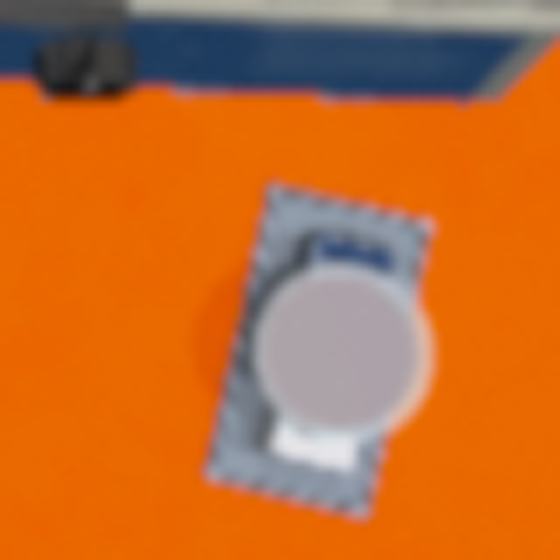

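View pics/s4.png

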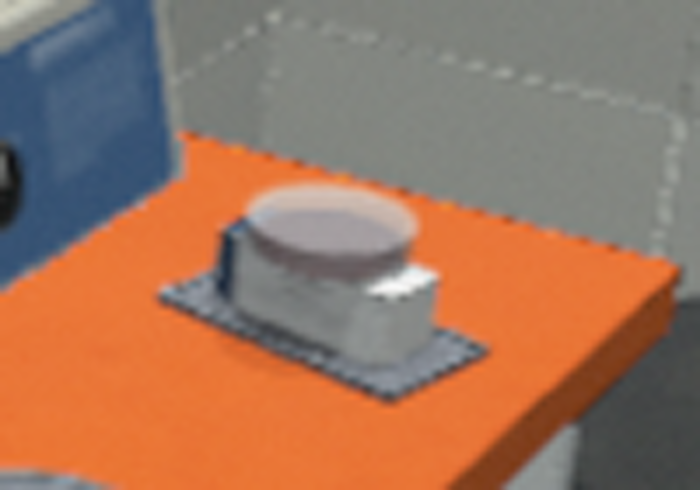

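The dish sits flat and centred on the carton: its rim in the top crop spans about 254–436 by 262–440, against an ideal 256–437 by 259–440. Next the cup.

Run:
```python
from pp import *
pick((.4522,.193),0,.040,80,12)
S=capture("side");save(S,"s5.png",(200,60,260,230),2.6)
```

```text
down t 40.47 pos [0.4525 0.193  0.0403] gap mm 79.8 pad 0.0 F [-1.   0.7  1.3] j6 9
grip t 41.03 pos [0.4524 0.193  0.0402] gap mm 49.3 pad 12.0 F [-0.1  0.  -0.1] j6 9
up t 42.51 pos [0.4513 0.1928 0.2681] gap mm 48.7 pad 12.0 F [ 0.5  0.8 -0.9] j6 9
```

View pics/s5.png

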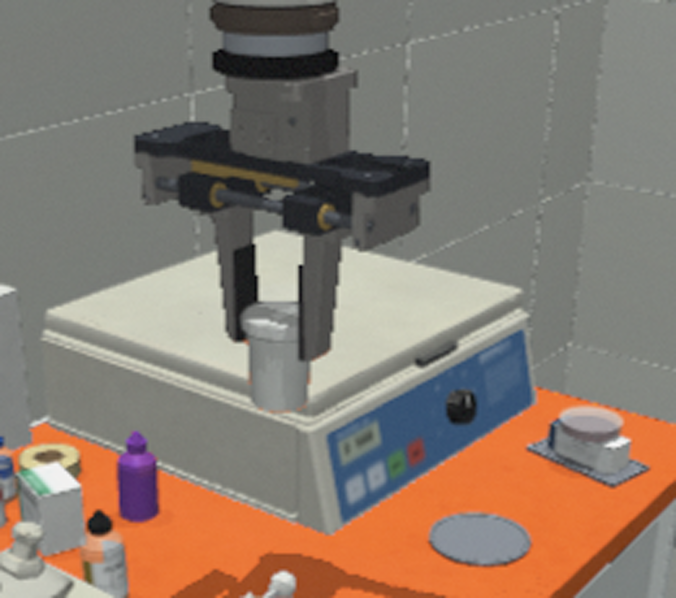

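The cup is held upright by the lid at (275,350). Placing it, then picking the bottle.

Run:
```python
from pp import *
place((.4322,-.0777),90,.0435,72)
over((.55,.16),0,.27)
T=capture("top");S=capture("side");save(T,"t6.png",(225,190,160,140),5)
for p,nm in((T,"T"),(S,"S")):
    for n,z in(("cup_c",.034),("stain_bottle_c",.042)):
        print(nm,n,[(round(d["p"],2),at_z(p,d["at"],z)[:2].round(4)) for d in pinpoint(n,p)[:2]])
l,t,w,h=334,275,45,45; g=cv2.cvtColor(T["frame"],cv2.COLOR_RGB2HSV)[t:t+h,l:l+w]
pts=np.argwhere((g[...,1]<30)&(g[...,2]>185))[:,::-1]+[l,t]
W=np.array([at_z(T,u,.0655)[:2] for u in pts],np.float32); print(len(pts),W.mean(0),cv2.minAreaRect(W*1000))
pick((.630,.193),0,.034,62,12)
S=capture("side");save(S,"s6.png",(180,60,280,230),2.6)
```

```text
down t 45.77 pos [ 0.4323 -0.0778  0.0437] gap mm 49.4 pad 12.0 F [-1.8  0.6 -0.2] j6 64
open t 46.48 pos [ 0.4322 -0.0777  0.0435] gap mm 71.8 pad 0.0 F [-0.4 -0.1  0.9] j6 64
T cup_c [(0.59, array([ 0.4263, -0.075 ]))]
T stain_bottle_c [(0.66, array([0.7144, 0.0667]))]
S cup_c [(0.73, array([ 0.4248, -0.0759]))]
S stain_bottle_c [(0.69, array([0.7148, 0.0605])), (0.6, array([0.631 , 0.2002]))]
334 [ 0.4273752  -0.07715774] ((427.1282043457031, -77.41505432128906), (45.659420013427734, 48.39738845825195), 0.8621543049812317)
down t 51.62 pos [0.6299 0.193  0.0337] gap mm 62.1 pad 0.0 F [-0.8 -0.3 -0.2] j6 7
grip t 52.13 pos [0.6304 0.1931 0.0345] gap mm 36.0 pad 11.9 F [ 0.5 -0.5  1.2] j6 7
up t 53.63 pos [0.629  0.1929 0.2677] gap mm 35.8 pad 11.9 F [-0.2  0.1 -0.5] j6 7
```

View pics/s6.png

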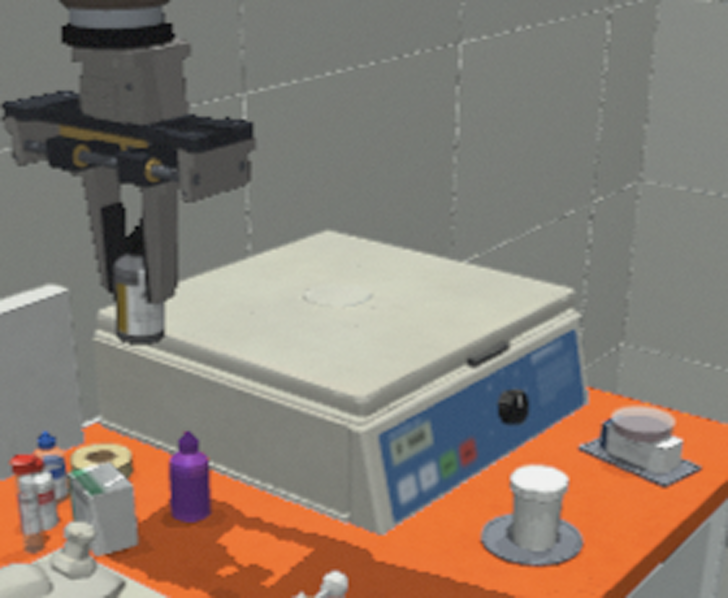

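The bottle is held upright at (140,300). The cup stands in the drip dish, apparently about 4 mm toward the robot. Placing the bottle, then measuring both.

```bash
cat > m.py <<'E'
from fit import *
def meas(tag):
    T=capture("top");S=capture("side")
    b=cv2.resize(T["frame"][265:330,325:465],None,fx=5.7,fy=5.7,interpolation=cv2.INTER_CUBIC)[:,:,::-1]
    cv2.imwrite(f"pics/t{tag}.png",b)
    bt,bs=(372,270,45,50),(385,205,36,58)
    print("bottle T",*fit("bottle",[(T,bt)],(.43,-.1825,0)),"S",*fit("bottle",[(S,bs)],(.43,-.1825,0)))
    for p,nm,b in((T,"T",(334,275,45,45)),(S,"S",(360,225,45,35))):
        l,t,w,h=b; g=cv2.cvtColor(p["frame"],cv2.COLOR_RGB2HSV)[t:t+h,l:l+w]
        pts=np.argwhere((g[...,1]<32)&(g[...,2]>(185 if nm=="T" else 195)))[:,::-1]+[l,t]
        W=np.array([at_z(p,u,.0655)[:2] for u in pts],np.float32); print("lid",nm,len(pts),np.round(np.array(cv2.minAreaRect(W*1000)[0]),1),cv2.minAreaRect(W*1000)[1])
    o=at_z(S,(0,0),0)
    # ideal lid outline extents in both pictures, for the eye
    for p,nm in((T,"T"),(S,"S")):
        C=(.4322,-.0777); q=[proj(p,[C[0]+.0255*np.cos(a),C[1]+.0255*np.sin(a),.0655]) for a in np.linspace(0,6.28,60)]
        print("ideal lid",nm,np.round(np.min(q,0),1),np.round(np.max(q,0),1))
    return T,S
E
python3 - <<'E'
from pp import *
from m import meas
place((.4298,-.1825),90,.035,62)
over((.45,.1),90,.3); rep("away")
T,S=meas("7"); 
save(S,"s7.png",(340,190,130,100),6)
E
```

```text
down t 57.43 pos [ 0.4299 -0.1826  0.0351] gap mm 36.4 pad 11.9 F [ 0.1  0.8 -1. ] j6 52
open t 58.19 pos [ 0.4298 -0.1825  0.035 ] gap mm 62.3 pad 0.0 F [-0.6 -0.1  0.1] j6 52
away t 60.74 pos [0.4499 0.0992 0.2991] gap mm 62.1 pad 0.0 F [-0.3  0.5  0.6] j6 87
bottle T [ 0.4275 -0.1823  1.0191] 0.906 S [ 0.4289 -0.184  -1.7021] 0.493
lid T 334 [427.1 -77.4] (45.659420013427734, 48.39738845825195)
lid S 162 [429.6 -75.7] (45.338504791259766, 45.59462356567383)
ideal lid T [343.6 285.8] [364.7 307. ]
ideal lid S [375.2 237.8] [397.7 248.1]
```

View pics/t7.png

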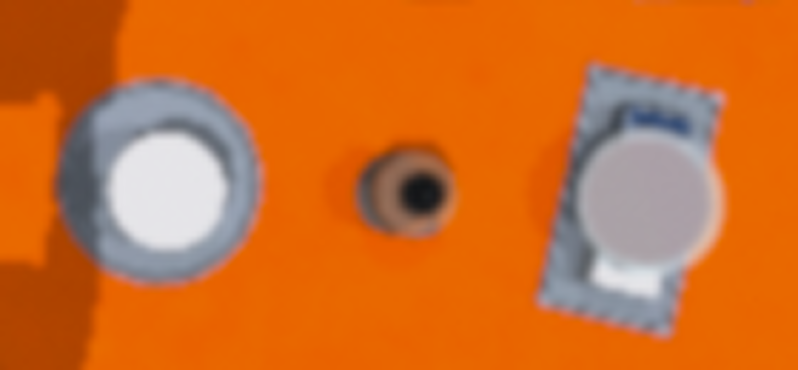

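View pics/s7.png

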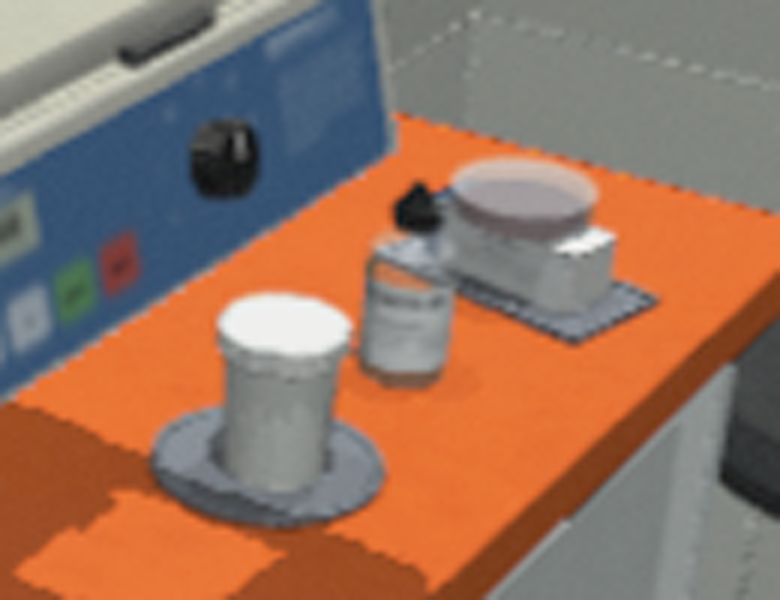

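Everything stands in place. The cup is about 4.5 mm short in x in both views (lid centre at (167,190) in the top crop against the dish centre (160,182)). The bottle is within about 1.5 mm. Nudging the cup.

Run:
```python
from pp import *
from m import meas
C=np.array([.4278,-.0777]);E=C+[.0045,0]
over(C,90); gripper_to(72/92); line_to([*C,.09],speed=.25); line_to([*C,.0428],speed=.08)
gripper_to(0,12); rep("grip"); line_to([*C,.0468],speed=.05); line_to([*E,.0468],speed=.05); line_to([*E,.0433],speed=.03); dwell(.2)
gripper_to(72/92); dwell(.2); rep("open"); line_to([*E,.09],speed=.1); line_to([*E,.27],speed=.3)
over((.45,.1),90,.3); rep("away")
T,S=meas("8")
save(S,"s8.png",(340,190,130,100),6)
for n in("strip_tub_c","tip_carton_c"): print(n,[at_z(S,d["at"],Z[n])[:2].round(4) for d in pinpoint(n,S)[:1]])
```

```text
grip t 64.04 pos [ 0.4281 -0.0779  0.0431] gap mm 49.3 pad 12.0 F [-0.5 -1.1  1.4] j6 64
open t 65.72 pos [ 0.4323 -0.0777  0.0433] gap mm 72.0 pad 0.0 F [-0.7 -0.2 -0.5] j6 64
away t 67.84 pos [0.4494 0.0994 0.2983] gap mm 72.0 pad 0.0 F [-0.1 -0.   0.2] j6 87
bottle T [ 0.4275 -0.1825 -1.0992] 0.909 S [ 0.4287 -0.1836  4.0077] 0.739
lid T 333 [431.9 -77.4] (45.69842529296875, 48.40691375732422)
lid S 163 [433.1 -73.4] (46.97181701660156, 44.66642379760742)
ideal lid T [343.6 285.8] [364.7 307. ]
ideal lid S [375.2 237.8] [397.7 248.1]
strip_tub_c [array([0.3678, 0.3031])]
tip_carton_c [array([0.7552, 0.1366])]
```

View pics/t8.png

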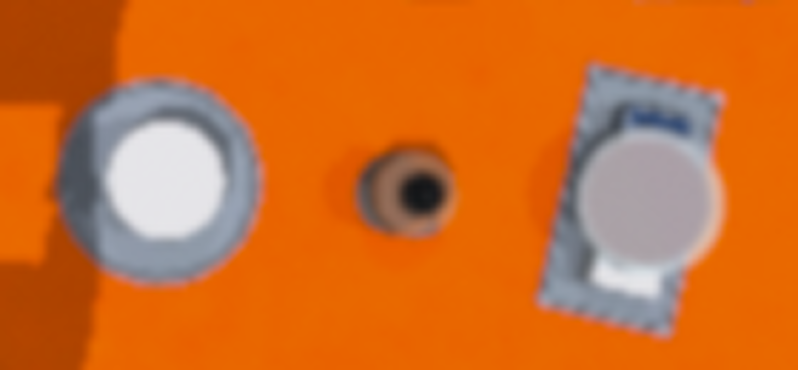

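The cup is centred at (166,180). Checking the bystanders numerically by differencing against the first side picture.

Run:
```python
from pp import *
a=cv2.imread("pics/side0.png");b=capture("side")["frame"][:,:,::-1]
d=np.abs(a.astype(int)-b).max(2)
ta=cv2.imread("pics/top0.png");tb=capture("top")["frame"][:,:,::-1]
dt=np.abs(ta.astype(int)-tb).max(2)
for n,D,(l,t,w,h) in(("tub S",d,(296,312,27,62)),("carton S",d,(205,235,28,38)),("tub T",dt,(184,312,24,20)),("carton T",dt,(252,158,27,30))):
    r=D[t:t+h,l:l+w]; print(n,r.mean().round(2),(r>40).mean().round(3))
rep("");sign_off()
```

```text
tub S 8.54 0.01
carton S 6.72 0.004
tub T 46.2 0.371
carton T 2.02 0.0
 t 68.14 pos [0.45   0.099  0.2997] gap mm 72.0 pad 0.0 F [-0.7  0.1  0.3] j6 87
the job is handed in; nothing more can be done
```

The job is handed in at 68 s: the carton lies in the tray with the culture dish on it, the cup stands in the drip dish and the bottle half-way between, each measured within about 3 mm. The side view shows the tub and small carton unmoved; in the top view the carton is unchanged, but the tub's region differed strongly (37% of pixels), and I signed off without checking why. I viewed 15 pictures, one over the limit of 14.

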